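# Lay out the frying station

### The job

Lay out the frying station: stand the flour shaker in the middle of the blue coaster and the steel cup in the middle of the red one, and put the lid on the cup. Stand the salt shaker on the worktop exactly midway between the two coasters, and lay the kitchen timer face up in front of the salt shaker, on the robot's side, straight out from the row, 11 cm from it centre to centre. Everything stands upright, and the soup bowl, the red pen and the tape roll stay where they are.

Things in the scene. Friction and masses are not known exactly. Their poses are not given: they have to be found in the camera images.
- flour_mid (a point): Large steel flour shaker with a domed, pierced cap: an upright cylinder 66 mm across, 102 mm tall, about 0.2 kg. The point is its centre, 51 mm above its underside; z is its upright axis. May be gripped across the body.
- cup_mid (a point): Small open steel sauce cup, tapered: 68 mm across at the rim, 56 mm at the foot, 59 mm tall, about 0.07 kg. The point is its centre, 29.5 mm above its underside; z is its upright axis. Starts empty; may be gripped across the outside (about 63 mm wide at mid height). Not the like cup far back by the white bowls.
- salt_mid (a point): Salt shaker: clear body with white salt and a grey cap, upright and round, 44 mm across and 90 mm tall, about 0.1 kg. The point is its centre, 45 mm above its underside; z is its upright axis.
- lid_knob (a point): Lid for the cup, lying right way up: steel disc 78 mm across, 3 mm thick, black knob 18 mm across on top; tapered plug below, 46 to 52 mm across, drops loosely into the cup's mouth (60 mm). From the underside: plug 0-5, disc 5-8, knob 10-30 mm; 0.06 kg. The point is the knob's centre, 20 mm above the underside; seated, it is 44.5 mm above the cup's centre point. z is upright.
- timer_mid (a point): White kitchen timer with one red and two grey buttons, lying flat, face up: about 61 mm square and 20 mm tall (its sides are 18 mm high), about 0.06 kg. The point is its centre, 10 mm above its underside; x and y are square to its sides, z is up.
- coaster_blue: Blue round coaster fixed on the worktop, 96 mm across, 4 mm thick; origin at the centre of its underside. Its y axis lies along the line through both coasters. The coasters' centres are 180 mm apart; which is left and right varies.
- coaster_red: Red round coaster fixed on the worktop, 96 mm across, 4 mm thick; origin at the centre of its underside. Its axes are parallel to the blue coaster's.
- soup_bowl: Bystander, to be left alone: red and black lacquer soup bowl, 97 mm across, 69 mm tall; origin at the centre of its underside.
- pen: Bystander, to be left alone: red pen lying flat, 145 mm long along its y axis, 9 mm thick; origin at the middle of its underside.
- tape: Bystander, to be left alone: roll of brown tape lying flat, 92 mm across, 48 mm tall; origin at the centre of its underside.

How it is judged:
By the outcome, as a careful person would: the job done as asked, in the order asked, and still so for the second after the job is handed in, with the robot touching nothing.
It also fails if it takes over 106 s, if anything falls off the work surface, if the arm or the gripper's body presses on something with over 40 N, if the wrist force passes 120 N, or if a joint passes its speed limit or range.

### The arm

A 6-joint arm with a two-finger parallel gripper is mounted at the origin on a cart in front of the work surface, level with it; the furniture and walls round the work are solid. World frame = base frame: x ahead of the robot, y to its left, z up, the work surface at z = 0. Lengths are in mm, angles in rad, forces in N, time in s.
With the tool pointing down it reaches from about 350 to 875 mm from the base axis. Payload 4.2 kg.
Tool frame: the origin (TCP) lies on the front face of the gripper's body, between the roots of the fingers; the fingertips stand ctrl.tcp_to_tips ahead of it and the grasp point (between the pads) lies 54 mm ahead of it (ctrl.tcp_to_tips is the distance from the TCP to the fingertips, in mm); z points along the fingers, y is the line along which they close (so a half turn about z gives the same grasp; the last joint's range is limited). The gripper opens to 85 mm and grips with 20 to 120 N. Pads are 22 mm wide; open, the fingers measure 114 mm over their backs; the gripper's body (76 mm by 85 mm) begins 54 mm behind the grasp point. The pads swing forward as they close: fully open they stand 13 mm farther back than shut.
Start: joints at [-0.994, 0.385, 0.008, 0, -1.194, -0.259], TCP at [195.314, -593.677, 303.912] pointing down, gripper open.
Joint ranges: [-3.14, 3.14], [-1.21, 2.06], [-1.07, 1.41], [-3.16, 2.05], [-2.99, -0.16], [-3.1, 3.1]. Speed limits (rad/s): [2.79, 2.79, 3.14, 3.14, 3.14, 3.14].

### API

Orientations are given as a unit quaternion [w, x, y, z].
In Python, from cell import ctrl gives the robot as it stands.
- The arm moves only by the shell command python3 -m pendant 'ROWS'. ROWS is JSON, a list of rows, each a list of 3 entries, a list of its own where there are three numbers: the shift along the tool's x, y, z each as a share of 20 cm, from -1 to 1, then the turn, a rotation vector about the tool's x, y, z each as a share of 0.5 rad, from -1 to 1, then the closure, from -1 (fully open) to 1 (shut). In form: [[[x, y, z], [wx, wy, wz], gripper], ...]. A call has 1 to 12 rows; each row shifts and turns the commanded pose from where the row before left it, along the tool's axes as they then stand; what a row does not reach is not made up. A row lasts 1/12 s, in which the tool goes at most 41.7 mm and 7.16 degrees, less where a joint would pass 70% of its speed; a pose out of reach is approached as far as the arm can. A call with a number of a shift or a turn outside -1 to 1 is refused whole. A call with a gripper value outside its range is refused whole. The fingers move at their own pace and stop on an object; the grip force is fixed at half the most. Time passes only in rows, so rows that do not move let the fingers close. It gives the time, the measured TCP pose, the force, the opening and the grip force at its end, in the units of the state.
- ctrl.get_state(): the state, without advancing time (a new reading comes with each control period).
- ctrl.capture(name): name is "scene" or "top"; returns a dict with "img" (400x640x3 uint8, red, green, blue), "z_map" (400x640 float32, mm along the optical axis (not along the pixel's ray), 0 where there is no reading), "fx", "fy", "cx", "cy" (pixels), "k1" (the pictures are not rectified: a ray, as slopes to the right and down, at radius r is drawn at 1 + k1 r^2 times it, then the intrinsics apply), "eye" and "attitude" of the camera in the world. Camera axes: x right, y down, z forward; pixel columns grow to the right and rows downward; lengths in mm; the calibration is good to about 2 mm. A picture is of the moment at which its call begins.
- ctrl.finish_job(): hands the job in; it is judged then, once.
Trained networks look in a picture, given as the dict that the camera call returned (one of the last four; its "shot" number tells which), for a name from the list of things; names that differ only in an ending like _2 or _b are one class to them, and where a whole thing is asked for, a point or a joint stands for the part that bears it (a point fixed in the world has none). Each returns a list of dicts, best first, with "confidence" (0 to 1); they miss things now and then, are a little off and sometimes report something else, mostly with a low value. They report only what shows in the picture. A call takes as long as a camera call.
- ctrl.silhouettes(picture, label): "region" (400x640 bool, what is visible of it).
- ctrl.landmark_of(picture, label): "xyz" ([x, y, z] in mm, in the coordinates of the camera as it stood for that picture, good to about 4 mm: a listed point, or the origin of a listed thing).
The state is a dict: "time_s": time; "qpos": joint angles; "qd": joint speeds; "tau": joint torques, N m; "ee_pos": TCP position; "eef_rot": TCP orientation; "contact_force": force on the tool from outside, world axes, zero at the start; "moment": the same for the moment, N m; "grip_width": finger opening in mm; "grip_force": force on a finger pad.
Only numpy, scipy, OpenCV 4.12 (cv2) and the standard library are available. Lean on these libraries where they do the work, as an engineer would, in place of code of your own. Each camera call takes 0.05 s, during which the arm holds its last target. There are 200 camera calls.

## Working session

There is one attempt and no reset: what is moved stays moved. The work goes in short steps, Python scripts to look and compute and a shell command to move; the robot and the scene stay as the last step left them, time stands still between calls to the robot, and variables do not carry over. Pictures are saved under pics/ and viewed, at most 14 in all, crops included, and the job is handed in when it is done.

```bash
mkdir -p pics; ls
cat > h.py <<'E'
import numpy as np, cv2
from scipy.spatial.transform import Rotation as R
from cell import ctrl
def rot(q): return R.from_quat(np.r_[q[1:],q[0]]).as_matrix()
def att(c):
    a=np.array(c["attitude"]); return a if a.shape==(3,3) else rot(a)
def cloud(c):
    v,u=np.mgrid[0:400,0:640].astype(float)
    xd=(u-c["cx"])/c["fx"]; yd=(v-c["cy"])/c["fy"]
    x,y=xd.copy(),yd.copy()
    for _ in range(8):
        s=1+c["k1"]*(x*x+y*y); x,y=xd/s,yd/s
    z=c["z_map"].astype(float)
    P=np.stack([x*z,y*z,z],-1)@att(c).T+np.array(c["eye"])
    P[z==0]=np.nan
    return P
def world(c,p): return att(c)@np.array(p)+np.array(c["eye"])
def save(c,n): cv2.imwrite(f"pics/{n}.png",c["img"][...,::-1])
names=["flour_mid","cup_mid","salt_mid","lid_knob","timer_mid","coaster_blue","coaster_red","soup_bowl","pen","tape"]
E
python3 - <<'E'
from h import *
s=ctrl.get_state(); print(s["time_s"],s["ee_pos"],s["eef_rot"],s["grip_width"],ctrl.tcp_to_tips)
np.set_printoptions(precision=1,suppress=True)
for cam in ["top","scene"]:
    c=ctrl.capture(cam); save(c,cam+"0"); P=cloud(c)
    print(cam,c["eye"],c["attitude"],c["k1"])
    for n in names:
        for d in ctrl.landmark_of(c,n)[:2]: print(n,round(d["confidence"],2),world(c,d["xyz"]))
        for d in ctrl.silhouettes(c,n)[:2]:
            q=P[d["region"]]; q=q[~np.isnan(q[:,0])]
            if len(q)==0: continue
            zt=np.percentile(q[:,2],90); t=q[q[:,2]>zt-6]
            print("   sil",round(d["confidence"],2),len(q),"zt",zt,"mid",(t[:,:2].min(0)+t[:,:2].max(0))/2,"ext",np.ptp(t[:,:2],axis=0), "med",np.median(t,axis=0))
E
```

```text
pics
0.0 [ 195.19486656 -593.28416673  302.80386931] [-2.19202614e-04 -1.58137864e-01  9.87416426e-01  1.08115324e-03] 85.74327979845492 72.6
top [ 481.8 -141.9  982.4] [ 0.  -0.7  0.7 -0. ] -0.02990391810447058
flour_mid 0.74 [ 498.2 -461.7   47. ]
flour_mid 0.73 [ 441.8 -222.8   23.5]
   sil 0.55 875 zt 102.11224407629845 mid [ 494.6 -459.1] ext [67.3 66.9] med [ 494.5 -459.5  100.4]
cup_mid 0.74 [ 430.5 -107.4   31.2]
   sil 0.96 556 zt 57.74004040833182 mid [ 429.1 -106.3] ext [64.4 64.7] med [426.4 -98.9  58.6]
salt_mid 0.57 [436.9   2.2  37.9]
   sil 0.78 219 zt 89.37237009162598 mid [434.2   2.9] ext [26.5 27. ] med [433.2   3.   87.8]
   sil 0.24 543 zt 57.238963909503745 mid [ 427.8 -106.3] ext [61.9 64.7] med [ 414.1 -101.3   58.3]
lid_knob 0.71 [ 440.  -217.8   21.6]
   sil 0.71 684 zt 11.788791193312376 mid [ 440.3 -225.3] ext [75.7 74. ] med [ 439.9 -225.4    9.1]
   sil 0.28 123 zt 10.733135460244034 mid [ 686.  -184.9] ext [ 13.9 113.1] med [ 684.2 -198.2    8.7]
timer_mid 0.57 [ 441.8 -341.3   11.6]
   sil 0.56 565 zt 21.12995875554425 mid [ 440.4 -341.8] ext [64.6 63
[... 1630 characters left out ...]
9 -106.4] ext [66.3 68.5] med [ 433.6 -115.8   56.7]
coaster_blue 0.73 [ 591.3 -321.8    0.5]
coaster_blue 0.42 [748.7 -36.7   1.3]
   sil 0.74 389 zt 6.9947381279155705 mid [ 589.4 -324. ] ext [ 97.  105.2] med [ 586.6 -319.5    5.1]
coaster_red 0.97 [ 575.1 -147.2    2.3]
   sil 0.59 461 zt 7.230815769527339 mid [ 573.1 -142.4] ext [96.  92.8] med [ 571.7 -140.6    5.2]
soup_bowl 0.88 [437.3 172.7   2.1]
   sil 0.88 1291 zt 65.17742063320873 mid [437.5 168. ] ext [91.8 96. ] med [438.9 160.9  64.8]
pen 0.65 [ 688.8 -178.6    4.4]
pen 0.32 [ 589.1 -319.9    2.4]
   sil 0.6 86 zt 11.121531268361366 mid [ 687.9 -182.1] ext [ 14.9 126.1] med [ 685.2 -187.7    8.8]
tape 0.49 [747.3 -35.5  -0.6]
```

```bash
cat >> h.py <<'E'
np.set_printoptions(precision=3,suppress=True)
ROW=np.degrees(np.arctan2(179.2,-14.8))-180 # perpendicular-ish helper unused
def plan(x,y,z,axis_deg=None):
    """print deltas in tool shares to reach TCP (x,y,z); axis_deg: world angle of closing axis (mod 180)"""
    s=ctrl.get_state(); M=rot(s["eef_rot"])
    a=np.degrees(np.arctan2(M[1,1],M[0,1]))
    print("t",round(s["time_s"],2),"tcp",s["ee_pos"],"axis",round(a,1),"tilt",np.degrees(np.arccos(-M[2,2])).round(2),"w",round(s["grip_width"],1),"gf",s["grip_force"],"q",np.array(s["qpos"]))
    d=np.array([x,y,z])-s["ee_pos"]
    print("total shift shares",M.T@d/200,"dist",np.linalg.norm(d))
    if axis_deg is not None:
        t=(axis_deg-a+90)%180-90
        w=-np.radians(t)/0.5
        print("turn about world z",t,"-> wz total share",w,"(other way",w+np.sign(-w)*np.pi/0.5,")")
        M2=R.from_euler('z',t,degrees=True).as_matrix()@M
        print("shift shares after turn",M2.T@d/200)
E
python3 - <<'E'
from h import *
c=ctrl.capture("top"); P=cloud(c)
def fit(n,lo,hi):
    r=ctrl.silhouettes(c,n)[0]["region"]; q=P[r]; q=q[(q[:,2]>lo)&(q[:,2]<hi)][:,:2].astype(np.float32)
    return cv2.minEnclosingCircle(q), cv2.minAreaRect(q), q.mean(0)
for n,lo,hi in [("timer_mid",12,26),("lid_knob",5,40),("coaster_blue",2,12),("coaster_red",2,12),("cup_mid",52,64),("flour_mid",88,110),("salt_mid",80,100)]: print(n,fit(n,lo,hi))
plan(495,-459.5,200,-5)
E
```

```text
timer_mid (((440.2117614746094, -342.5158386230469), 38.29029846191406), ((440.5564270019531, -341.7607421875), (61.045719146728516, 61.83491897583008), 82.11127471923828), array([ 440.817, -341.141], dtype=float32))
lid_knob (((440.4531555175781, -225.2146453857422), 38.67314147949219), ((440.25372314453125, -224.1075439453125), (71.45433044433594, 75.92121887207031), 89.71626281738281), array([ 440.381, -225.076], dtype=float32))
coaster_blue (((585.6185913085938, -324.7765197753906), 47.77635192871094), ((584.752685546875, -323.65728759765625), (90.41529846191406, 92.42321014404297), 44.56887435913086), array([ 585.12 , -324.383], dtype=float32))
coaster_red (((572.80810546875, -144.69850158691406), 47.508705139160156), ((573.01708984375, -144.20172119140625), (92.90007781982422, 89.20761108398438), 44.53914260864258), array([ 572.014, -144.233], dtype=float32))
cup_mid (((428.6761169433594, -107.13594055175781), 33.75342559814453), ((428.9980163574219, -106.2430648803711), (64.91548919677734, 64.57646942138672), 89.9131851196289), array([ 430.106, -106.834], dtype=float32))
flour_mid (((494.95196533203125, -460.5327453613281), 34.545318603515625), ((493.33978271484375, -459.7536315917969), (66.80928802490234, 64.84517669677734), 89.8251724243164), array([ 493.996, -458.469], dtype=float32))
salt_mid (((433.7812194824219, 1.956187129020691), 15.988006591796875), ((434.0323791503906, 2.0933303833007812), (29.199947357177734, 31.432512283325195), 87.37118530273438), array([434.11,   1.51], dtype=float32))
t 2.5 tcp [ 195.327 -593.69   303.903] axis 108.2 tilt 0.0 w 85.3 gf 0.0 q [-0.994  0.385  0.008  0.    -1.194 -0.259]
total shift shares [-1.633  0.169  0.52 ] dist 344.39316033174384
turn about world z 66.7909309193845 -> wz total share -2.3314433100306857 (other way 3.9517419971489005 )
shift shares after turn [-0.799 -1.434  0.52 ]
```

View pics/top0.png

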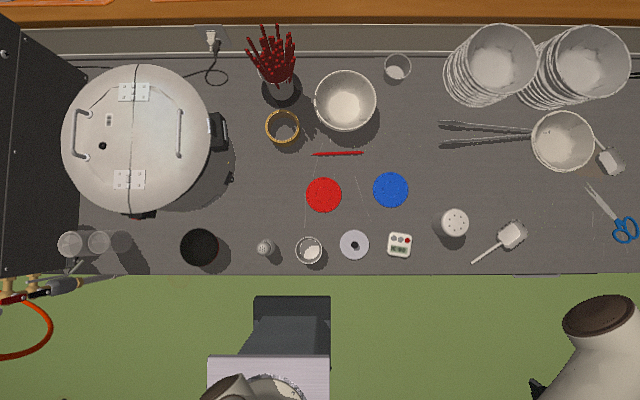

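```bash
python3 -m pendant '[[[0,0,0],[0,0,-0.24],-1],[[0,0,0],[0,0,-0.24],-1],[[0,0,0],[0,0,-0.24],-1],[[0,0,0],[0,0,-0.24],-1],[[0,0,0],[0,0,-0.24],-1],[[0,0,0],[0,0,-0.24],-1],[[0,0,0],[0,0,-0.24],-1],[[0,0,0],[0,0,-0.24],-1],[[0,0,0],[0,0,-0.24],-1],[[0,0,0],[0,0,-0.24],-1],[[0,0,0],[0,0,-0.24],-1],[[0,0,0],[0,0,-0.02],-1]]'
python3 -c "
from h import *
plan(494.7,-459.7,200,4.4)"
```

```text
time_s: 3.5
ee_pos: [195.3, -593.7, 303.9]
eef_rot: [0.0, 0.735, -0.678, -0.0]
contact_force: [-0.3, -0.3, 0.6]
grip_width: 85.5
grip_force: 0.0
t 3.5 tcp [ 195.323 -593.682  303.901] axis -175.5 tilt 0.0 w 85.5 gf 0.0 q [-0.994  0.385  0.008  0.    -1.194  1.074]
total shift shares [-0.549 -1.545  0.519] dist 344.0543595475974
turn about world z -0.14895662538003762 -> wz total share 0.005199567111082813 (other way -6.2779857400685035 )
shift shares after turn [-0.553 -1.544  0.519]
```

```bash
python3 -m pendant '[[[-0.055,-0.1545,0.052],[0,0,0],-1],[[-0.055,-0.1545,0.052],[0,0,0],-1],[[-0.055,-0.1545,0.052],[0,0,0],-1],[[-0.055,-0.1545,0.052],[0,0,0],-1],[[-0.055,-0.1545,0.052],[0,0,0],-1],[[-0.055,-0.1545,0.052],[0,0,0],-1],[[-0.055,-0.1545,0.052],[0,0,0],-1],[[-0.055,-0.1545,0.052],[0,0,0],-1],[[-0.055,-0.1545,0.052],[0,0,0],-1],[[-0.055,-0.1545,0.052],[0,0,0],-1],[[0,0,0],[0,0,0],-1],[[0,0,0],[0,0,0],-1]]'
python3 -c "
from h import *
plan(494.7,-459.7,114,4.4)"
```

```text
time_s: 4.5
ee_pos: [496.3, -459.0, 198.6]
eef_rot: [0.0, 0.734, -0.679, -0.001]
contact_force: [-0.4, -0.0, 0.3]
grip_width: 85.4
grip_force: 0.0
t 4.5 tcp [ 496.252 -459.026  198.586] axis -175.6 tilt 0.12 w 85.4 gf 0.0 q [-0.508  0.552  0.009 -0.    -1.03   0.585]
total shift shares [0.003 0.007 0.423] dist 84.60336706512172
turn about world z -0.043528052426950126 -> wz total share 0.0015194156636619764 (other way -6.2816658915159245 )
shift shares after turn [0.003 0.007 0.423]
```

```bash
python3 -m pendant '[[[0.003,0.007,0.1],[0,0,0],-1],[[0,0,0.1],[0,0,0],-1],[[0,0,0.1],[0,0,0],-1],[[0,0,0.08],[0,0,0],-1],[[0,0,0.043],[0,0,0],-1],[[0,0,0],[0,0,0],-1],[[0,0,0],[0,0,0],1],[[0,0,0],[0,0,0],1],[[0,0,0],[0,0,0],1],[[0,0,0],[0,0,0],1],[[0,0,0],[0,0,0],1],[[0,0,0],[0,0,0],1]]'
python3 -c "
from h import *
plan(585.8,-324.2,170,4.4)"
```

```text
time_s: 5.5
ee_pos: [494.5, -461.7, 117.3]
eef_rot: [0.0, 0.734, -0.679, 0.002]
contact_force: [0.7, -0.2, 6.3]
grip_width: 65.8
grip_force: 66.4
t 5.5 tcp [ 494.541 -461.695  117.328] axis -175.5 tilt 0.22 w 65.8 gf 66.42236449406482 q [-0.512  0.635 -0.07   0.001 -0.863  0.589]
total shift shares [-0.649 -0.509 -0.264] dist 173.22628839419943
turn about world z -0.05748252552677968 -> wz total share 0.002006518665607987 (other way -6.281178788513978 )
shift shares after turn [-0.65  -0.508 -0.264]
```

```bash
python3 -m pendant '[[[0,0,-0.1],[0,0,0],1],[[0,0,-0.1],[0,0,0],1],[[0,0,-0.1],[0,0,0],1],[[-0.1,-0.08,0],[0,0,0],1],[[-0.13,-0.1,0],[0,0,0],1],[[-0.13,-0.1,0],[0,0,0],1],[[-0.13,-0.1,0],[0,0,0],1],[[-0.1,-0.08,0],[0,0,0],1],[[-0.06,-0.05,0],[0,0,0],1],[[0,0,0],[0,0,0],1],[[0,0,0],[0,0,0],1],[[0,0,0],[0,0,0],1]]'
cat >> h.py <<'E'
def look(cam,n,lo,hi,name=None):
    c=ctrl.capture(cam); P=cloud(c)
    if name: save(c,name)
    for d in ctrl.silhouettes(c,n)[:1]:
        q=P[d["region"]]; q=q[(q[:,2]>lo)&(q[:,2]<hi)]
        print(n,round(d["confidence"],2),len(q),"circle",cv2.minEnclosingCircle(q[:,:2].astype(np.float32)),"bbox",(q.min(0)+q.max(0))/2,np.ptp(q,axis=0),"max z",q[:,2].max())
    return c,P
E
python3 -c "
from h import *
plan(585.8,-324.2,121.5,4.4)
look('scene','flour_mid',20,300,'s1')"
```

```text
time_s: 6.5
ee_pos: [584.5, -323.9, 174.7]
eef_rot: [0.0, 0.734, -0.68, -0.001]
contact_force: [-0.5, 0.1, -2.3]
grip_width: 65.2
grip_force: 67.4
t 6.5 tcp [ 584.474 -323.872  174.663] axis -175.6 tilt 0.1 w 65.2 gf 67.400252900552 q [-0.265  0.563 -0.038 -0.    -0.971  0.341]
total shift shares [ 0.002 -0.007  0.266] dist 53.1804311091232
turn about world z 0.036164929258916345 -> wz total share -0.001262394178637846 (other way 6.281922913000948 )
shift shares after turn [ 0.002 -0.007  0.266]
flour_mid 0.71 605 circle ((586.3949584960938, -316.8623046875), 35.31499099731445) bbox [ 586.402 -314.604  118.957] [ 69.618  58.774 122.27 ] max z 180.09240327544956
```

View pics/s1.png

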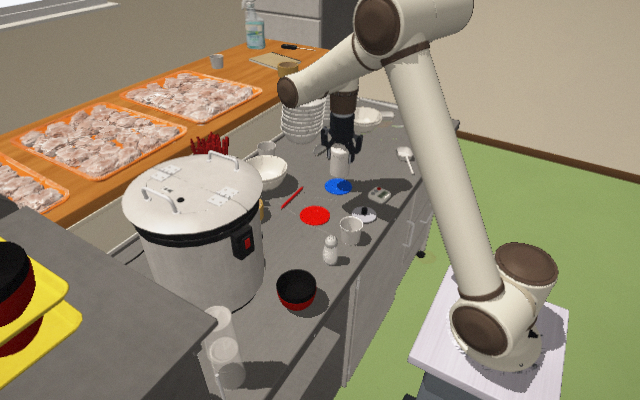

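```bash
python3 -m pendant '[[[0.014,-0.002,0.05],[0,0,0],1],[[0,0,0.06],[0,0,0],1],[[0,0,0.05],[0,0,0],1],[[0,0,0.04],[0,0,0],1],[[0,0,0.03],[0,0,0],1],[[0,0,0.02],[0,0,0],1],[[0,0,0.01],[0,0,0],1],[[0,0,0.006],[0,0,0],1],[[0,0,0],[0,0,0],1],[[0,0,0],[0,0,0],1]]'
```

```text
time_s: 7.43
ee_pos: [586.2, -326.3, 122.6]
eef_rot: [-0.0, 0.734, -0.679, 0.0]
contact_force: [-0.8, 0.5, -2.0]
grip_width: 65.7
grip_force: 67.4
```

```bash
python3 -m pendant '[[[0,0,0.006],[0,0,0],1],[[0,0,0.004],[0,0,0],1],[[0,0,0],[0,0,0],1],[[0,0,0],[0,0,0],1]]'
```

```text
time_s: 7.77
ee_pos: [586.4, -326.4, 121.3]
eef_rot: [-0.0, 0.734, -0.679, 0.001]
contact_force: [0.4, 1.4, 3.7]
grip_width: 66.4
grip_force: 67.2
```

Landed. Release and rise.

```bash
python3 -m pendant '[[[0,0,0],[0,0,0],-1],[[0,0,0],[0,0,0],-1],[[0,0,0],[0,0,0],-1],[[0,0,0],[0,0,0],-1],[[0,0,0],[0,0,0],-1],[[0,0,-0.05],[0,0,0],-1],[[0,0,-0.1],[0,0,0],-1],[[0,0,-0.15],[0,0,0],-1],[[0,0,-0.15],[0,0,0],-1],[[0,0,-0.15],[0,0,0],-1],[[0,0,0],[0,0,0],-1],[[0,0,0],[0,0,0],-1]]'
python3 -c "
from h import *
plan(429.7,-106.5,210,4.4)
look('scene','flour_mid',95,300)"
```

```text
time_s: 8.77
ee_pos: [586.8, -326.5, 243.8]
eef_rot: [-0.001, 0.734, -0.679, 0.003]
contact_force: [1.1, 0.0, -0.9]
grip_width: 85.4
grip_force: 0.0
t 8.77 tcp [ 586.756 -326.528  243.776] axis -175.6 tilt 0.37 w 85.4 gf 0.0 q [-0.267  0.503  0.045  0.    -1.106  0.344]
total shift shares [-1.158  0.699  0.162] dist 272.43307679930103
turn about world z -0.02081851927016487 -> wz total share 0.0007267034133085278 (other way -6.282458603766278 )
shift shares after turn [-1.158  0.7    0.162]
flour_mid 0.78 209 circle ((587.5454711914062, -323.09722900390625), 35.23942184448242) bbox [ 586.882 -322.53   101.948] [68.075 67.777 13.724] max z 108.81023128204617
```

```bash
python3 -m pendant '[[[-0.06,0.04,0],[0,0,0],-1],[[-0.14,0.085,0.02],[0,0,0],-1],[[-0.14,0.085,0.02],[0,0,0],-1],[[-0.14,0.085,0.02],[0,0,0],-1],[[-0.14,0.085,0.02],[0,0,0],-1],[[-0.14,0.085,0.02],[0,0,0],-1],[[-0.14,0.085,0.02],[0,0,0],-1],[[-0.14,0.085,0.02],[0,0,0],-1],[[-0.118,0.065,0.02],[0,0,0],-1],[[0,0,0],[0,0,0],-1],[[0,0,0],[0,0,0],-1]]'
python3 -c "
from h import *
plan(429.7,-106.5,85,4.4)
look('top','flour_mid',95,300)
look('top','cup_mid',50,70)"
```

```text
time_s: 9.78
ee_pos: [427.3, -105.3, 207.4]
eef_rot: [0.001, 0.735, -0.678, -0.001]
contact_force: [0.3, -0.7, 0.6]
grip_width: 85.3
grip_force: 0.0
t 9.78 tcp [ 427.34  -105.339  207.447] axis -175.4 tilt 0.13 w 85.3 gf 0.0 q [ 0.13   0.176 -0.563  0.    -0.834 -0.05 ]
total shift shares [ 0.007 -0.013  0.612] dist 122.47486006177029
turn about world z -0.15522854029620703 -> wz total share 0.005418498242467013 (other way -6.277766808937119 )
shift shares after turn [ 0.007 -0.013  0.612]
flour_mid 0.72 612 circle ((586.9261474609375, -326.5660400390625), 34.399898529052734) bbox [ 586.84  -324.972  102.267] [67.977 63.505 13.494] max z 109.01440556334705
```

```bash
python3 -m pendant '[[[0.007,-0.013,0.1],[0,0,0],-1],[[0,0,0.12],[0,0,0],-1],[[0,0,0.12],[0,0,0],-1],[[0,0,0.12],[0,0,0],-1],[[0,0,0.09],[0,0,0],-1],[[0,0,0.05],[0,0,0],-1],[[0,0,0],[0,0,0],-1]]'
python3 -m pendant '[[[0,0,0],[0,0,0],1],[[0,0,0],[0,0,0],1],[[0,0,0],[0,0,0],1],[[0,0,0],[0,0,0],1],[[0,0,0],[0,0,0],1],[[0,0,0],[0,0,0],1],[[0,0,0],[0,0,0],1]]'
```

```text
time_s: 10.57
ee_pos: [430.3, -108.1, 85.7]
eef_rot: [0.002, 0.733, -0.68, -0.002]
contact_force: [-0.1, 0.6, -0.3]
grip_width: 85.5
grip_force: 0.0
time_s: 11.15
ee_pos: [431.9, -107.3, 88.9]
eef_rot: [-0.001, 0.734, -0.679, 0.001]
contact_force: [0.1, -0.6, 5.7]
grip_width: 64.5
grip_force: 66.3
```

```bash
python3 -m pendant '[[[0,0,-0.08],[0,0,0],1],[[0,0,-0.12],[0,0,0],1],[[0,0,-0.1],[0,0,0],1],[[0,0,-0.05],[0,0,0],1],[[0,0,0],[0,0,0],1],[[0,0,0],[0,0,0],1]]'
python3 -c "
from h import *
plan(572.3,-144.5,150,4.4)
look('scene','cup_mid',20,300)"
```

```text
time_s: 11.65
ee_pos: [430.9, -107.2, 158.1]
eef_rot: [-0.0, 0.734, -0.68, 0.0]
contact_force: [-1.0, 0.2, -1.3]
grip_width: 65.1
grip_force: 66.5
t 11.65 tcp [ 430.889 -107.165  158.103] axis -175.6 tilt 0.05 w 65.1 gf 66.46550909907091 q [ 0.124  0.257 -0.617 -0.001 -0.696 -0.047]
total shift shares [ 0.24  -0.691  0.041] dist 146.4804485984223
turn about world z 0.012693188198113603 -> wz total share -0.0004430758532647373 (other way 6.2827422313263215 )
shift shares after turn [ 0.24  -0.691  0.041]
cup_mid 0.79 546 circle ((433.1966857910156, -103.92485046386719), 35.235740661621094) bbox [ 431.548 -103.345  112.392] [66.334 69.263 83.312] max z 154.0478849652037
```

```bash
python3 -m pendant '[[[0.02,-0.06,0],[0,0,0],1],[[0.04,-0.12,0],[0,0,0],1],[[0.046,-0.13,0],[0,0,0],1],[[0.046,-0.13,0],[0,0,0],1],[[0.046,-0.13,0.01],[0,0,0],1],[[0.03,-0.08,0.01],[0,0,0],1],[[0.016,-0.041,0.02],[0,0,0],1],[[0,0,0],[0,0,0],1],[[0,0,0],[0,0,0],1],[[0,0,0],[0,0,0],1]]'
python3 -c "
from h import *
plan(572.3,-145,93,4.4)
look('scene','cup_mid',20,300)
look('top','cup_mid',20,300)"
```

```text
time_s: 12.58
ee_pos: [571.2, -145.1, 149.3]
eef_rot: [0.001, 0.734, -0.679, -0.001]
contact_force: [0.0, 0.6, -1.0]
grip_width: 64.6
grip_force: 66.4
t 12.58 tcp [ 571.204 -145.07   149.322] axis -175.6 tilt 0.16 w 64.6 gf 66.44008317729458 q [ 0.026  0.478 -0.274 -0.    -0.822  0.051]
total shift shares [ 0.    -0.006  0.282] dist 56.33250162824179
turn about world z -0.005475605046740384 -> wz total share 0.0001911346732088754 (other way -6.282994172506378 )
shift shares after turn [ 0.    -0.006  0.282]
cup_mid 0.81 403 circle ((571.7367553710938, -143.5211639404297), 34.51215744018555) bbox [ 572.535 -142.433   91.834] [63.419 65.978 58.561] max z 121.11515496761535
```

```bash
python3 -m pendant '[[[0,-0.005,0.05],[0,0,0],1],[[0,0,0.07],[0,0,0],1],[[0,0,0.06],[0,0,0],1],[[0,0,0.04],[0,0,0],1],[[0,0,0.03],[0,0,0],1],[[0,0,0.02],[0,0,0],1],[[0,0,0.01],[0,0,0],1],[[0,0,0],[0,0,0],1],[[0,0,0],[0,0,0],1]]'
```

```text
time_s: 13.53
ee_pos: [574.0, -145.3, 94.5]
eef_rot: [-0.0, 0.734, -0.679, 0.0]
contact_force: [-0.5, -0.7, -0.3]
grip_width: 64.5
grip_force: 66.4
```

```bash
python3 -m pendant '[[[0,0.004,0.005],[0,0,0],1],[[0,0,0.004],[0,0,0],1],[[0,0,0],[0,0,0],1],[[0,0,0],[0,0,0],1]]'
```

```text
time_s: 13.87
ee_pos: [573.1, -145.3, 93.0]
eef_rot: [-0.0, 0.734, -0.679, 0.0]
contact_force: [-2.1, 0.3, 3.0]
grip_width: 64.6
grip_force: 66.6
```

```bash
python3 -m pendant '[[[0,0,0],[0,0,0],-1],[[0,0,0],[0,0,0],-1],[[0,0,0],[0,0,0],-1],[[0,0,0],[0,0,0],-1],[[0,0,0],[0,0,0],-1],[[0,0,-0.05],[0,0,0],-1],[[0,0,-0.12],[0,0,0],-1],[[0,0,-0.18],[0,0,0],-1],[[0,0,-0.18],[0,0,0],-1],[[0,0,0],[0,0,0],-1]]'
python3 -c "
from h import *
plan(440.3,-225.1,200,4.4)"
```

```text
time_s: 14.7
ee_pos: [576.8, -145.8, 207.2]
eef_rot: [-0.004, 0.734, -0.679, 0.007]
contact_force: [0.5, 0.6, 1.4]
grip_width: 85.4
grip_force: 0.0
t 14.7 tcp [ 576.808 -145.824  207.218] axis -175.5 tilt 0.91 w 85.4 gf 0.0 q [ 0.025  0.413 -0.211  0.004 -0.932  0.052]
total shift shares [0.341 0.712 0.026] dist 158.023480988386
turn about world z -0.135333177051848 -> wz total share 0.004724019053478361 (other way -6.278461288126108 )
shift shares after turn [0.343 0.711 0.026]
```

```bash
python3 -m pendant '[[[0.03,0.07,0],[0,0,0],-1],[[0.06,0.125,0],[0,0,0],-1],[[0.07,0.14,0.01],[0,0,0],-1],[[0.07,0.14,0.01],[0,0,0],-1],[[0.06,0.13,0.01],[0,0,0],-1],[[0.03,0.07,0],[0,0,0],-1],[[0.021,0.022,0],[0,0,0],-1],[[0,0,0],[0,0,0],-1],[[0,0,0],[0,0,0],-1],[[0,0,0],[0,0,0],-1]]'
python3 -c "
from h import *
plan(440.3,-225.1,86,4.4)
look('top','cup_mid',50,300)
look('scene','cup_mid',50,300)"
```

```text
time_s: 15.53
ee_pos: [440.7, -223.8, 192.6]
eef_rot: [-0.0, 0.734, -0.679, 0.001]
contact_force: [-0.6, -0.6, 0.0]
grip_width: 85.7
grip_force: 0.0
t 15.53 tcp [ 440.689 -223.793  192.618] axis -175.5 tilt 0.09 w 85.7 gf 0.0 q [-0.141  0.281 -0.462  0.    -0.826  0.218]
total shift shares [0.006 0.003 0.533] dist 106.62709507314126
turn about world z -0.06212195464388515 -> wz total share 0.0021684652926207545 (other way -6.281016841886966 )
shift shares after turn [0.006 0.003 0.533]
cup_mid 0.73 123 circle ((572.1843872070312, -144.65499877929688), 33.63379669189453) bbox [ 572.565 -144.036   58.35 ] [63.726 65.473 16.68 ] max z 66.69025263884646
cup_mid 0.95 160 circle ((573.595458984375, -143.76666259765625), 35.781272888183594) bbox [ 573.923 -144.874   58.999] [68.662 69.021 17.933] max z 67.96499769875015
```

```bash
python3 -m pendant '[[[0.006,0.003,0.1],[0,0,0],-1],[[0,0,0.12],[0,0,0],-1],[[0,0,0.12],[0,0,0],-1],[[0,0,0.1],[0,0,0],-1],[[0,0,0.06],[0,0,0],-1],[[0,0,0.034],[0,0,0],-1],[[0,0,0],[0,0,0],-1],[[0,0,0],[0,0,0],-1]]'
python3 -m pendant '[[[0,0,0],[0,0,0],1],[[0,0,0],[0,0,0],1],[[0,0,0],[0,0,0],1],[[0,0,0],[0,0,0],1],[[0,0,0],[0,0,0],1],[[0,0,0],[0,0,0],1],[[0,0,0],[0,0,0],1],[[0,0,0],[0,0,0],1],[[0,0,0],[0,0,0],1],[[0,0,0],[0,0,0],1]]'
```

```text
time_s: 16.4
ee_pos: [439.2, -225.2, 85.6]
eef_rot: [0.0, 0.734, -0.679, 0.0]
contact_force: [0.0, -0.3, -0.4]
grip_width: 85.6
grip_force: 0.0
time_s: 17.23
ee_pos: [439.0, -225.3, 86.1]
eef_rot: [-0.0, 0.734, -0.679, 0.0]
contact_force: [-0.1, 0.5, 5.3]
grip_width: 15.3
grip_force: 58.5
```

```bash
python3 -m pendant '[[[0,0,-0.06],[0,0,0],1],[[0,0,-0.1],[0,0,0],1],[[0,0,-0.12],[0,0,0],1],[[0,0,-0.12],[0,0,0],1],[[0,0,-0.07],[0,0,0],1],[[0,0,-0.03],[0,0,0],1],[[0,0,0],[0,0,0],1],[[0,0,0],[0,0,0],1]]'
python3 -c "
from h import *
plan(572.3,-144.6,185,4.4)
look('scene','lid_knob',100,300,'s2')
look('top','lid_knob',80,300)"
```

```text
time_s: 17.9
ee_pos: [438.2, -225.1, 184.8]
eef_rot: [0.0, 0.734, -0.68, -0.001]
contact_force: [-0.2, 0.5, -0.6]
grip_width: 15.4
grip_force: 58.6
t 17.9 tcp [ 438.166 -225.095  184.787] axis -175.6 tilt 0.07 w 15.4 gf 58.56637895107269 q [-0.144  0.29  -0.474 -0.001 -0.808  0.221]
total shift shares [-0.35  -0.699 -0.001] dist 156.433950191568
turn about world z 0.012138289108293066 -> wz total share -0.0004237062209973611 (other way 6.2827616009585885 )
shift shares after turn [-0.35  -0.7   -0.001]
lid_knob 0.51 270 circle ((437.9868469238281, -222.1750946044922), 39.691280364990234) bbox [ 438.075 -221.431  117.625] [75.332 75.45  28.263] max z 131.75660166154637
```

```bash
python3 -c "
import cv2
i=cv2.imread('pics/s2.png')[120:320,250:480]; cv2.imwrite('pics/s2c.png',cv2.resize(i,None,fx=3,fy=3))"
```

```text
(no output)
```

View pics/s2c.png

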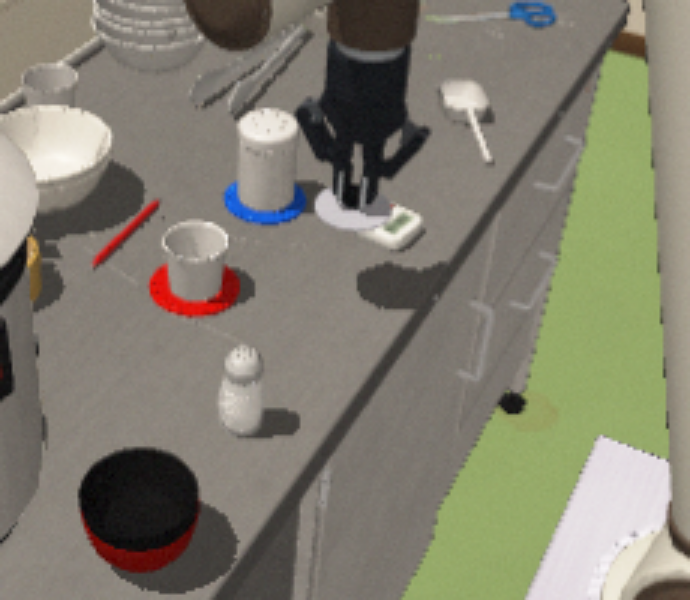

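```bash
python3 -m pendant '[[[-0.02,-0.04,0],[0,0,0],1],[[-0.05,-0.1,0],[0,0,0],1],[[-0.06,-0.12,0],[0,0,0],1],[[-0.06,-0.12,0],[0,0,0],1],[[-0.06,-0.12,0],[0,0,0],1],[[-0.05,-0.1,0],[0,0,0],1],[[-0.03,-0.06,0],[0,0,0],1],[[-0.02,-0.037,0],[0,0,0],1],[[0,0,0],[0,0,0],1],[[0,0,0],[0,0,0],1],[[0,0,0],[0,0,0],1]]'
python3 -c "
from h import *
plan(572.3,-144.6,144,4.4)
look('scene','lid_knob',105,300)
look('scene','cup_mid',50,80)"
```

```text
time_s: 19.02
ee_pos: [571.3, -145.2, 185.3]
eef_rot: [0.0, 0.734, -0.68, -0.001]
contact_force: [0.0, -0.3, 0.2]
grip_width: 15.2
grip_force: 58.6
t 19.02 tcp [ 571.254 -145.188  185.3  ] axis -175.6 tilt 0.07 w 15.2 gf 58.608521819114685 q [ 0.026  0.434 -0.238 -0.    -0.9    0.051]
total shift shares [-0.002 -0.006  0.206] dist 41.31730714983585
turn about world z 0.03462608558811553 -> wz total share -0.0012086784011799462 (other way 6.2819766287784065 )
shift shares after turn [-0.002 -0.006  0.206]
lid_knob 0.51 254 circle ((571.7906494140625, -142.15792846679688), 39.051734924316406) bbox [ 572.391 -141.727  118.462] [75.852 77.182 26.734] max z 131.8292214951698
cup_mid 0.77 129 circle ((573.5596313476562, -141.19882202148438), 34.92585372924805) bbox [ 573.822 -141.589   58.42 ] [64.155 67.14  16.502] max z 66.670439272919
```

```bash
python3 -m pendant '[[[0,-0.007,0.03],[0,0,0],1],[[0,0,0.04],[0,0,0],1],[[0,0,0.04],[0,0,0],1],[[0,0,0.03],[0,0,0],1],[[0,0,0.02],[0,0,0],1],[[0,0,0.02],[0,0,0],1],[[0,0,0.013],[0,0,0],1],[[0,0,0],[0,0,0],1],[[0,0,0],[0,0,0],1]]'
```

```text
time_s: 19.97
ee_pos: [573.8, -144.6, 146.9]
eef_rot: [0.0, 0.734, -0.679, 0.0]
contact_force: [0.4, -0.1, 0.3]
grip_width: 15.1
grip_force: 58.6
```

```bash
python3 -m pendant '[[[0,0.004,0.007],[0,0,0],1],[[0,0,0.006],[0,0,0],1],[[0,0,0],[0,0,0],1],[[0,0,0],[0,0,0],1],[[0,0,0],[0,0,0],1]]'
```

```text
time_s: 20.38
ee_pos: [573.0, -144.7, 144.5]
eef_rot: [-0.0, 0.734, -0.679, 0.0]
contact_force: [0.4, -0.5, -0.2]
grip_width: 16.0
grip_force: 58.5
```

```bash
python3 -m pendant '[[[0,0,0.006],[0,0,0],1],[[0,0,0],[0,0,0],1],[[0,0,0],[0,0,0],1]]'
python3 -m pendant '[[[0,0,0],[0,0,0],-1],[[0,0,0],[0,0,0],-1],[[0,0,0],[0,0,0],-1],[[0,0,0],[0,0,0],-1],[[0,0,0],[0,0,0],-1],[[0,0,-0.05],[0,0,0],-1],[[0,0,-0.12],[0,0,0],-1],[[0,0,-0.15],[0,0,0],-1],[[0,0,-0.1],[0,0,0],-1],[[0,0,0],[0,0,0],-1],[[0,0,0],[0,0,0],-1]]'
python3 -c "
from h import *
plan(433.9,2.3,215,4.4)
c,P=look('scene','lid_knob',60,300,'s3')
look('top','salt_mid',60,100)
import cv2
i=cv2.imread('pics/s3.png')[150:270,250:420]; cv2.imwrite('pics/s3c.png',cv2.resize(i,None,fx=4,fy=4))"
```

```text
time_s: 20.63
ee_pos: [573.1, -144.7, 143.8]
eef_rot: [-0.0, 0.734, -0.679, 0.0]
contact_force: [-1.3, 1.3, 3.9]
grip_width: 15.2
grip_force: 59.2
time_s: 21.55
ee_pos: [573.4, -144.7, 229.3]
eef_rot: [-0.001, 0.734, -0.679, 0.001]
contact_force: [-0.7, -0.2, 0.2]
grip_width: 85.6
grip_force: 0.0
t 21.55 tcp [ 573.436 -144.678  229.268] axis -175.6 tilt 0.24 w 85.6 gf 0.0 q [ 0.026  0.389 -0.185 -0.    -0.993  0.051]
total shift shares [-0.786  0.639  0.069] dist 203.16650466274348
turn about world z -0.007894208790673929 -> wz total share 0.00027555987047427977 (other way -6.282909747309112 )
shift shares after turn [-0.786  0.64   0.069]
lid_knob 0.66 315 circle ((574.1797485351562, -143.7867431640625), 40.97667694091797) bbox [ 574.099 -143.603   76.26 ] [76.125 77.506 29.45 ] max z 90.9853218506978
salt_mid 0.78 167 circle ((433.82501220703125, 1.8022128343582153), 17.438858032226562) bbox [433.858   1.347  76.212] [31.724 31.413 31.253] max z 91.83904029125142
```

View pics/s3c.png

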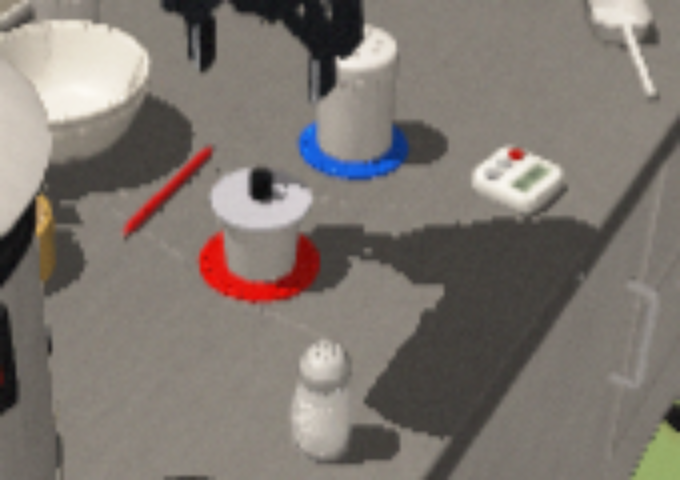

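```bash
python3 -m pendant '[[[-0.06,0.05,0],[0,0,0],-1],[[-0.12,0.1,0.01],[0,0,0],-1],[[-0.14,0.11,0.01],[0,0,0],-1],[[-0.14,0.11,0.01],[0,0,0],-1],[[-0.13,0.11,0.01],[0,0,0],-1],[[-0.11,0.09,0.01],[0,0,0],-1],[[-0.056,0.049,0],[0,0,0],-1],[[-0.03,0.02,0],[0,0,0],-1],[[0,0,0],[0,0,0],-1],[[0,0,0],[0,0,0],-1]]'
python3 -c "
from h import *
plan(433.9,2,106,4.4)"
```

```text
time_s: 22.58
ee_pos: [433.9, 2.3, 217.1]
eef_rot: [0.0, 0.734, -0.679, 0.0]
contact_force: [0.5, -0.6, 0.5]
grip_width: 85.1
grip_force: 0.0
t 22.58 tcp [433.917   2.28  217.066] axis -175.5 tilt 0.02 w 85.1 gf 0.0 q [ 0.383  0.151 -0.565  0.    -0.855 -0.305]
total shift shares [0.001 0.    0.555] dist 111.06627682136222
turn about world z -0.057227758304804865 -> wz total share 0.001997625611908747 (other way -6.281187681567678 )
shift shares after turn [0.001 0.    0.555]
```

```bash
python3 -m pendant '[[[0,0,0.08],[0,0,0],-1],[[0,0,0.12],[0,0,0],-1],[[0,0,0.12],[0,0,0],-1],[[0,0,0.11],[0,0,0],-1],[[0,0,0.08],[0,0,0],-1],[[0,0,0.045],[0,0,0],-1],[[0,0,0],[0,0,0],-1],[[0,0,0],[0,0,0],-1]]'
python3 -m pendant '[[[0,0,0],[0,0,0],1],[[0,0,0],[0,0,0],1],[[0,0,0],[0,0,0],1],[[0,0,0],[0,0,0],1],[[0,0,0],[0,0,0],1],[[0,0,0],[0,0,0],1],[[0,0,0],[0,0,0],1],[[0,0,0],[0,0,0],1]]'
```

```text
time_s: 23.25
ee_pos: [434.1, 1.6, 105.5]
eef_rot: [0.001, 0.733, -0.68, -0.0]
contact_force: [0.0, -0.2, 0.4]
grip_width: 85.5
grip_force: 0.0
time_s: 23.92
ee_pos: [434.0, 2.4, 107.3]
eef_rot: [-0.001, 0.734, -0.679, 0.001]
contact_force: [-0.8, -0.6, 6.3]
grip_width: 36.9
grip_force: 59.0
```

```bash
python3 -m pendant '[[[0,0,-0.06],[0,0,0],1],[[0,0,-0.12],[0,0,0],1],[[0,0,-0.14],[0,0,0],1],[[0,0,-0.14],[0,0,0],1],[[0,0,-0.1],[0,0,0],1],[[0,0,-0.05],[0,0,0],1],[[0,0,0],[0,0,0],1],[[0,0,0],[0,0,0],1]]'
python3 -c "
from h import *
plan(579.1,-234.4,225,4.4)
look('scene','salt_mid',130,300)
look('top','salt_mid',130,300)"
```

```text
time_s: 24.58
ee_pos: [433.0, 2.2, 228.4]
eef_rot: [-0.001, 0.734, -0.679, 0.0]
contact_force: [-0.3, 0.8, -2.1]
grip_width: 37.1
grip_force: 59.9
t 24.58 tcp [433.043   2.239 228.372] axis -175.6 tilt 0.08 w 37.1 gf 59.90195422433317 q [ 0.383  0.134 -0.551 -0.001 -0.884 -0.306]
total shift shares [ 1.236 -0.637  0.017] dist 278.10433635101464
turn about world z 0.000845205719713249 -> wz total share -2.9503245331369076e-05 (other way 6.283155803934255 )
shift shares after turn [ 1.236 -0.637  0.017]
salt_mid 0.56 370 circle ((431.7399597167969, 9.167036056518555), 18.86464500427246) bbox [431.754  12.288 171.312] [37.645 27.685 82.447] max z 212.53545662157364
salt_mid 0.49 37 circle ((440.845947265625, -20.396278381347656), 12.763628959655762) bbox [438.105 -21.141 218.185] [ 19.882  22.566 143.984] max z 290.17738396991695
```

```bash
python3 -m pendant '[[[0.05,-0.025,0],[0,0,0],1],[[0.1,-0.05,0],[0,0,0],1],[[0.14,-0.073,0],[0,0,0],1],[[0.15,-0.078,0],[0,0,0],1],[[0.15,-0.078,0],[0,0,0],1],[[0.15,-0.078,0],[0,0,0],1],[[0.15,-0.078,0],[0,0,0],1],[[0.14,-0.073,0],[0,0,0],1],[[0.11,-0.056,0],[0,0,0],1],[[0.06,-0.03,0],[0,0,0],1],[[0.036,-0.018,0],[0,0,0],1]]'
python3 -m pendant '[[[0,0,0],[0,0,0],1],[[0,0,0],[0,0,0],1],[[0,0,0],[0,0,0],1]]'
python3 -c "
from h import *
plan(579.1,-234.4,107.5,4.4)
look('scene','salt_mid',130,300)"
```

```text
time_s: 25.7
ee_pos: [579.8, -236.2, 225.9]
eef_rot: [0.001, 0.733, -0.68, -0.001]
contact_force: [-0.2, 0.5, -0.2]
grip_width: 36.9
grip_force: 59.9
time_s: 25.95
ee_pos: [578.8, -233.6, 227.7]
eef_rot: [0.0, 0.734, -0.679, -0.001]
contact_force: [0.4, 0.8, -0.7]
grip_width: 36.8
grip_force: 59.9
t 25.95 tcp [ 578.847 -233.598  227.681] axis -175.5 tilt 0.08 w 36.8 gf 59.87823344185017 q [-0.125  0.444 -0.099 -0.    -1.029  0.203]
total shift shares [ 0.004 -0.002  0.601] dist 120.18368269998122
turn about world z -0.05226696774525408 -> wz total share 0.001824461354376721 (other way -6.281360845825209 )
shift shares after turn [ 0.004 -0.002  0.601]
salt_mid 0.64 280 circle ((578.2081909179688, -226.39334106445312), 20.41045379638672) bbox [ 578.14  -224.245  171.562] [40.055 29.251 83.03 ] max z 213.07743498091622
```

```bash
python3 -m pendant '[[[0.003,0,0.06],[0,0,0],1],[[0,0,0.1],[0,0,0],1],[[0,0,0.1],[0,0,0],1],[[0,0,0.1],[0,0,0],1],[[0,0,0.08],[0,0,0],1],[[0,0,0.06],[0,0,0],1],[[0,0,0.04],[0,0,0],1],[[0,0,0.03],[0,0,0],1],[[0,0,0.015],[0,0,0],1],[[0,0,0],[0,0,0],1],[[0,0,0],[0,0,0],1]]'
```

```text
time_s: 26.97
ee_pos: [579.9, -235.1, 111.8]
eef_rot: [-0.0, 0.734, -0.679, 0.001]
contact_force: [0.6, 0.4, 0.0]
grip_width: 36.9
grip_force: 59.9
```

```bash
python3 -m pendant '[[[0,0.002,0.01],[0,0,0],1],[[0,0,0.01],[0,0,0],1],[[0,0,0.004],[0,0,0],1],[[0,0,0],[0,0,0],1],[[0,0,0],[0,0,0],1]]'
```

```text
time_s: 27.38
ee_pos: [579.5, -235.2, 107.4]
eef_rot: [-0.0, 0.734, -0.679, 0.001]
contact_force: [-1.1, 0.0, 5.9]
grip_width: 36.7
grip_force: 60.7
```

```bash
python3 -m pendant '[[[0,0,0],[0,0,0],-1],[[0,0,0],[0,0,0],-1],[[0,0,0],[0,0,0],-1],[[0,0,0],[0,0,0],-1],[[0,0,0],[0,0,0],-1],[[0,0,-0.06],[0,0,0],-1],[[0,0,-0.12],[0,0,0],-1],[[0,0,-0.15],[0,0,0],-1],[[0,0,-0.15],[0,0,0],-1],[[0,0,-0.08],[0,0,0],-1],[[0,0,0],[0,0,0],-1],[[0,0,0],[0,0,0],-1]]'
python3 -c "
from h import *
plan(440.4,-341.7,200,-7.9)
look('scene','salt_mid',70,300)
c,P=look('top','timer_mid',12,30)
q=P[ctrl.silhouettes(c,'timer_mid')[0]['region']];q=q[(q[:,2]>12)&(q[:,2]<26)][:,:2].astype(np.float32);print(cv2.minAreaRect(q))"
```

```text
time_s: 28.38
ee_pos: [579.4, -235.1, 220.4]
eef_rot: [-0.001, 0.734, -0.679, 0.001]
contact_force: [0.1, 0.2, -0.2]
grip_width: 85.3
grip_force: 0.0
t 28.38 tcp [ 579.416 -235.096  220.38 ] axis -175.6 tilt 0.21 w 85.3 gf 0.0 q [-0.127  0.451 -0.108 -0.    -1.008  0.204]
total shift shares [0.478 0.734 0.1  ] dist 176.36605553942402
turn about world z -12.305398482248847 -> wz total share 0.4295394385703108 (other way -5.853645868609275 )
shift shares after turn [0.623 0.616 0.1  ]
salt_mid 0.78 78 circle ((578.1132202148438, -229.08078002929688), 15.666379928588867) bbox [ 577.195 -227.957   80.726] [27.853 29.038 21.45 ] max z 91.45136301914863
timer_mid 0.76 539 circle ((440.12823486328125, -342.6565246582031), 38.402462005615234) bbox [ 440.357 -341.936   18.975] [64.754 64.38  13.77 ] max z 25.860207610083194
((440.7689514160156, -342.0454406738281), (62.020729064941406, 61.996952056884766), 83.72169494628906)
```

```bash
python3 -m pendant '[[[0,0,0],[0,0,0.2],-1],[[0,0,0],[0,0,0.2],-1],[[0.07,0.07,0],[0,0,0],-1],[[0.1,0.1,0.01],[0,0,0],-1],[[0.12,0.12,0.02],[0,0,0],-1],[[0.12,0.12,0.02],[0,0,0],-1],[[0.1,0.1,0.03],[0,0,0],-1],[[0.07,0.07,0.02],[0,0,0],-1],[[0.04,0.037,0],[0,0,0],-1],[[0,0,0],[0,0,0],-1],[[0,0,0],[0,0,0],-1],[[0,0,0],[0,0,0],-1]]'
python3 -c "
from h import *
plan(440.6,-341.9,77,-7)
c,P=look('top','salt_mid',70,100,'t2')
look('top','flour_mid',95,120)
look('scene','salt_mid',70,300)"
```

```text
time_s: 29.63
ee_pos: [442.3, -342.8, 198.4]
eef_rot: [0.0, -0.663, 0.749, -0.0]
contact_force: [0.6, 0.3, 0.0]
grip_width: 85.7
grip_force: 0.0
t 29.63 tcp [ 442.332 -342.816  198.428] axis 173.0 tilt 0.04 w 85.7 gf 0.0 q [-0.37   0.374 -0.299  0.    -0.897  0.247]
total shift shares [-0.004  0.01   0.607] dist 121.44368648885438
turn about world z 0.005425827972516117 -> wz total share -0.0001893971255344293 (other way 6.282995910054052 )
shift shares after turn [-0.004  0.01   0.607]
salt_mid 0.25 65 circle ((586.8921508789062, -326.8105773925781), 34.46757125854492) bbox [ 586.917 -326.324   85.215] [68.139 67.235 29.521] max z 99.97559885765725
flour_mid 0.89 633 circle ((587.0971069335938, -326.70159912109375), 34.471038818359375) bbox [ 586.88  -326.441  102.69 ] [68.059 65.425 14.444] max z 109.91220716747466
salt_mid 0.8 77 circle ((572.04345703125, -207.94070434570312), 35.296974182128906) bbox [ 576.552 -208.186   80.8  ] [32.996 66.887 20.868] max z 91.23454929551167
```

```bash
python3 -m pendant '[[[-0.004,0.008,0.08],[0,0,0],-1],[[0,0,0.12],[0,0,0],-1],[[0,0,0.13],[0,0,0],-1],[[0,0,0.12],[0,0,0],-1],[[0,0,0.09],[0,0,0],-1],[[0,0,0.06],[0,0,0],-1],[[0,0,0],[0,0,0],-1],[[0,0,0],[0,0,0],-1]]'
python3 -m pendant '[[[0,0,0],[0,0,0],1],[[0,0,0],[0,0,0],1],[[0,0,0],[0,0,0],1],[[0,0,0],[0,0,0],1],[[0,0,0],[0,0,0],1],[[0,0,0],[0,0,0],1],[[0,0,0],[0,0,0],1]]'
```

```text
time_s: 30.6
ee_pos: [440.0, -341.9, 77.9]
eef_rot: [-0.0, -0.663, 0.749, 0.001]
contact_force: [0.2, 0.1, -0.5]
grip_width: 85.5
grip_force: 0.0
time_s: 31.18
ee_pos: [440.7, -342.4, 80.4]
eef_rot: [0.001, -0.663, 0.749, -0.001]
contact_force: [0.1, 1.3, 5.1]
grip_width: 57.0
grip_force: 62.8
```

```bash
python3 -m pendant '[[[0,0,-0.05],[0,0,0],1],[[0,0,-0.08],[0,0,0],1],[[0,0,-0.08],[0,0,0],1],[[0,0,-0.05],[0,0,0],1],[[0,0,0],[0,0,-0.1],1],[[0,0,0],[0,0,-0.2],1],[[0,0,0],[0,0,-0.1],1],[[0,0,0],[0,0,0],1],[[0,0,0],[0,0,0],1],[[0,0,0],[0,0,0],1]]'
python3 -c "
from h import *
plan(469.6,-242.8,130,4.4)
look('scene','timer_mid',30,300,'s4')
import cv2
i=cv2.imread('pics/s4.png')[130:270,280:450]; cv2.imwrite('pics/s4c.png',cv2.resize(i,None,fx=4,fy=4))"
```

```text
time_s: 32.02
ee_pos: [439.9, -342.0, 130.6]
eef_rot: [-0.0, 0.733, -0.68, 0.0]
contact_force: [-0.3, -0.2, -0.3]
grip_width: 57.1
grip_force: 63.9
t 32.02 tcp [ 439.898 -342.016  130.621] axis -175.7 tilt 0.02 w 57.1 gf 63.86704937671311 q [-0.37   0.458 -0.374 -0.    -0.739  0.446]
total shift shares [-0.483 -0.186  0.003] dist 103.5682379781805
turn about world z 0.057550512913735474 -> wz total share -0.002008891873112399 (other way 6.281176415306474 )
shift shares after turn [-0.483 -0.186  0.003]
timer_mid 0.48 220 circle ((440.7913513183594, -334.3735656738281), 35.655513763427734) bbox [ 438.85  -336.83    63.834] [61.142 64.413 20.687] max z 74.17766278777526
```

View pics/s4c.png

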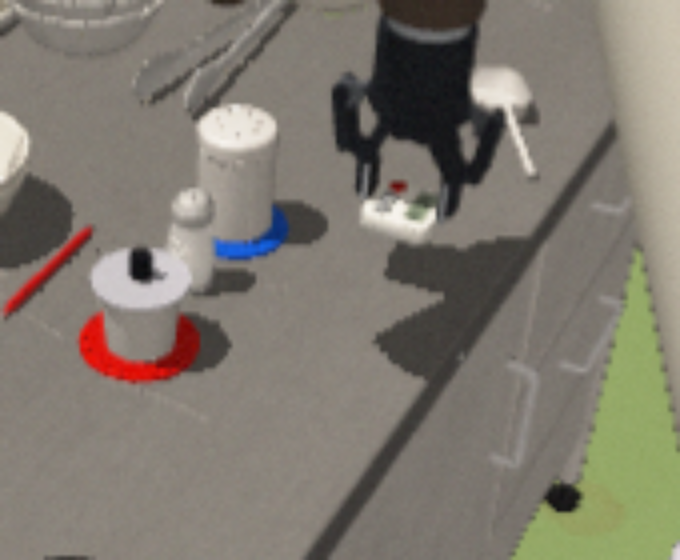

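```bash
python3 -m pendant '[[[-0.03,-0.012,0],[0,0,0],1],[[-0.07,-0.026,0],[0,0,0],1],[[-0.09,-0.035,0],[0,0,0],1],[[-0.1,-0.038,0],[0,0,0],1],[[-0.09,-0.035,0],[0,0,0],1],[[-0.063,-0.025,0],[0,0,0],1],[[-0.04,-0.015,0],[0,0,0],1],[[0,0,0.05],[0,0,0],1],[[0,0,0.05],[0,0,0],1],[[0,0,0.05],[0,0,0],1],[[0,0,0],[0,0,0],1],[[0,0,0],[0,0,0],1]]'
python3 -c "
from h import *
plan(469.6,-242.8,80.5,4.4)
c=ctrl.capture('scene')
for n in ['salt_mid','timer_mid','flour_mid','cup_mid']:
  for d in ctrl.landmark_of(c,n)[:1]: print(n,d['confidence'],world(c,d['xyz']))
P=cloud(c)
d=ctrl.silhouettes(c,'salt_mid')[0];q=P[d['region']];q=q[(q[:,2]>70)&(q[:,2]<100)];print(d['confidence'],len(q),q.min(0),q.max(0),np.median(q,axis=0))"
```

```text
time_s: 33.12
ee_pos: [468.6, -243.4, 98.9]
eef_rot: [0.001, 0.733, -0.68, -0.001]
contact_force: [0.9, -0.5, -0.8]
grip_width: 56.8
grip_force: 63.8
t 33.12 tcp [ 468.635 -243.377   98.895] axis -175.7 tilt 0.18 w 56.8 gf 63.830625023692846 q [-0.172  0.469 -0.471  0.    -0.634  0.247]
total shift shares [-0.002 -0.005  0.092] dist 18.42935176774763
turn about world z 0.05682946591855398 -> wz total share -0.001983722584857341 (other way 6.281201584594729 )
shift shares after turn [-0.002 -0.005  0.092]
salt_mid 0.54 [ 582.877 -231.562   47.291]
timer_mid 0.61 [ 470.55  -237.495   28.315]
flour_mid 0.95 [ 592.948 -322.474   54.731]
cup_mid 0.57 [ 575.242 -138.923   32.16 ]
0.61 83 [ 562.177 -242.675   70.076] [ 594.451 -213.9     92.653] [ 574.451 -224.037   83.602]
```

```bash
python3 -m pendant '[[[-0.002,-0.004,0.03],[0,0,0],1],[[0,0,0.03],[0,0,0],1],[[0,0,0.02],[0,0,0],1],[[0,0,0.008],[0,0,0],1],[[0,0,0],[0,0,0],1],[[0,0,0],[0,0,0],1]]'
```

```text
time_s: 33.92
ee_pos: [470.3, -242.4, 82.4]
eef_rot: [0.0, 0.734, -0.679, -0.0]
contact_force: [-0.2, 0.3, -0.5]
grip_width: 57.0
grip_force: 63.8
```

```bash
python3 -m pendant '[[[0,0.003,0.008],[0,0,0],1],[[0,0,0.005],[0,0,0],1],[[0,0,0],[0,0,0],1],[[0,0,0],[0,0,0],1]]'
```

```text
time_s: 34.25
ee_pos: [469.8, -242.4, 80.5]
eef_rot: [-0.0, 0.734, -0.679, 0.0]
contact_force: [-0.1, 1.9, 3.3]
grip_width: 56.8
grip_force: 64.2
```

```bash
python3 -m pendant '[[[0,0,0],[0,0,0],-1],[[0,0,0],[0,0,0],-1],[[0,0,0],[0,0,0],-1],[[0,0,0],[0,0,0],-1],[[0,0,0],[0,0,0],-1],[[0,0,-0.05],[0,0,0],-1],[[0,0,-0.12],[0,0,0],-1],[[0,0,-0.18],[0,0,0],-1],[[0,0,-0.18],[0,0,0],-1],[[0,0,-0.18],[0,0,0],-1],[[0,0,-0.1],[0,0,0],-1],[[0,0,0],[0,0,0],-1]]'
python3 -m pendant '[[[0.08,0,0],[0,0,0],-1],[[0.15,0,0],[0,0,0],-1],[[0.18,0,0],[0,0,0],-1],[[0.18,0,0],[0,0,0],-1],[[0.18,0,0],[0,0,0],-1],[[0.18,0,0],[0,0,0],-1],[[0.18,0,0],[0,0,0],-1],[[0.18,0,0],[0,0,0],-1],[[0.15,0,0],[0,0,0],-1],[[0.08,0,0],[0,0,0],-1],[[0,0,0],[0,0,0],-1],[[0,0,0],[0,0,0],-1]]'
python3 -c "
from h import *
c=ctrl.capture('top'); save(c,'t3'); P=cloud(c)
for n,lo,hi in [('timer_mid',12,26),('lid_knob',60,100),('coaster_blue',2,12),('coaster_red',2,12),('flour_mid',95,115),('salt_mid',75,100),('soup_bowl',60,80),('pen',5,15),('tape',40,60)]:
    d=ctrl.silhouettes(c,n)
    if not d: print(n,'none'); continue
    q=P[d[0]['region']]; q=q[(q[:,2]>lo)&(q[:,2]<hi)][:,:2].astype(np.float32)
    print(n,len(q),cv2.minEnclosingCircle(q),cv2.minAreaRect(q))
i=cv2.imread('pics/t3.png')[130:280,240:460]; cv2.imwrite('pics/t3c.png',cv2.resize(i,None,fx=3.5,fy=3.5))"
```

```text
time_s: 35.25
ee_pos: [471.9, -243.2, 248.7]
eef_rot: [-0.003, 0.734, -0.679, 0.006]
contact_force: [0.6, 0.4, -0.5]
grip_width: 85.2
grip_force: 0.0
time_s: 36.25
ee_pos: [492.7, -550.0, 240.8]
eef_rot: [-0.0, 0.733, -0.68, -0.001]
contact_force: [0.6, 0.2, -0.1]
grip_width: 85.2
grip_force: 0.0
timer_mid 526 ((469.098388671875, -243.1749267578125), 37.78329849243164) ((469.14849853515625, -241.94654846191406), (60.36769104003906, 59.88467788696289), 89.72537994384766)
lid_knob 732 ((571.907470703125, -144.7943878173828), 38.655784606933594) ((572.3046264648438, -144.01229858398438), (75.3080062866211, 73.46614074707031), 89.79673767089844)
coaster_blue 333 ((585.6205444335938, -323.837158203125), 47.70262145996094) ((579.9976196289062, -313.9252624511719), (94.74824523925781, 68.71922302246094), 29.520925521850586)
coaster_red 123 ((563.5161743164062, -148.2344970703125), 45.51152801513672) ((549.6062622070312, -152.15478515625), (42.40337371826172, 90.01622009277344), 15.739556312561035)
flour_mid 614 ((586.931884765625, -326.2825622558594), 34.181453704833984) ((585.9985961914062, -326.4617919921875), (65.34077453613281, 66.87052917480469), 21.0831241607666)
salt_mid 142 ((577.1591186523438, -234.46051025390625), 16.889907836914062) ((576.58251953125, -234.3936309814453), (32.509796142578125, 29.53496742248535), 88.95648956298828)
soup_bowl 211 ((438.7966003417969, 165.20591735839844), 47.20989227294922) ((437.9736328125, 166.09393310546875), (91.0462875366211, 91.0292739868164), 28.632694244384766)
pen 145 ((684.6331787109375, -186.1263885498047), 60.594993591308594) ((686.1709594726562, -186.07138061523438), (11.8728609085083, 121.18960571289062), 2.047685384750366)
tape 309 ((747.8819580078125, -37.03574752807617), 45.695308685302734) ((748.0380249023438, -37.824493408203125), (90.74002075195312, 87.46397399902344), 18.987817764282227)
```

View pics/t3c.png

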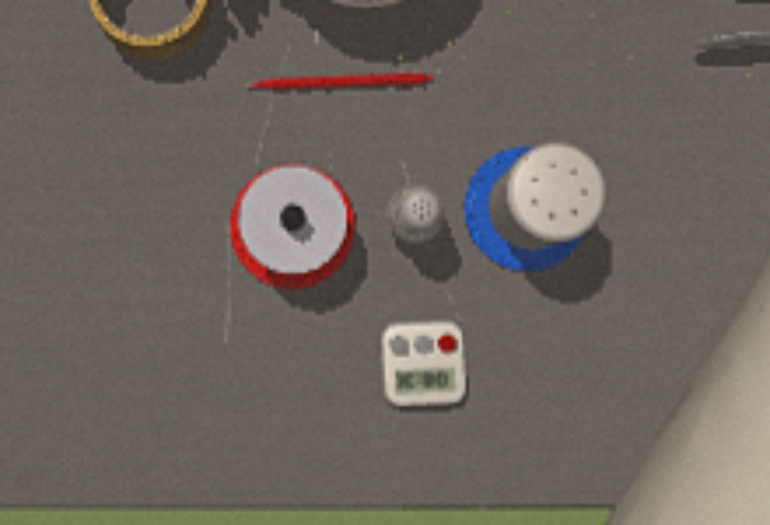

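```bash
python3 -c "
from h import *
print(ctrl.finish_job())"
```

```text
the job is handed in; nothing more can be done
None
```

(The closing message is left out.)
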